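Snap the lower plate back into the arepa maker

ROBOT

A 6-joint arm with a two-finger parallel gripper is mounted at the origin on the work surface. World frame = base frame: x ahead of the robot, y to its left, z up, the work surface at z = 0. Lengths are in mm, angles in rad, forces in N, time in s.
With the tool pointing down it reaches from about 275 to 825 mm from the base axis. Payload 4.9 kg.
Tool frame: the origin (TCP) lies on the centre line of the jaws, within the pads' length; the fingertips stand 22 mm ahead of it and the grasp point (between the pads) lies 3 mm ahead of it; z points along the fingers, y is the line along which they close (so a half turn about z gives the same grasp; the last joint's range is limited). The gripper opens to 85 mm and grips with 20 to 120 N. Pads are 22 mm wide; open, the fingers measure 114 mm over their backs; the gripper's body (76 mm by 85 mm) begins 54 mm behind the grasp point. The pads swing forward as they close: fully open they stand 13 mm farther back than shut.
Start: joints at [1.202, 0.326, -0.193, 1.052, 0, 1.437], TCP at [127.95, 534.928, 253.281] pointing down, gripper open.
Joint ranges: [-2.65, 2.65], [-0.97, 1.79], [-1.3, 1.35], [-1.93, 2.1], [-1.47, 1.37], [-3.14, 3.14]. Speed limits (rad/s): [2.57, 2.57, 3.14, 3.14, 3.14, 3.14].

INTERFACE

Orientations are given as a unit quaternion [x, y, z, w].
In Python, from rig import * gives the robot as it stands. The module is installed in compiled form; this text tells all that it offers.
- The arm moves only by the tool step_arm, never from a script. Its argument "targets" is a list of rows, each a list of 2 entries, a list of its own where there are three numbers: the shift along the world's x, y, z in m, then the turn, a rotation vector about the world's x, y, z in rad. In form: [[[x, y, z], [ax, ay, az]], ...]. A call has exactly 5 rows; each row is the pose to reach, as a shift and turn from the pose commanded when the call began; what a row does not reach only later rows make up. A row lasts 1/10 s, in which the tool goes at most 50 mm and 8.59 degrees, less where a joint would pass 70% of its speed; a pose out of reach is approached as far as the arm can. A call with a gripper value outside its range is refused whole. "claw" is the finger opening in m, from 0 to 0.0854, set as the call begins (left out, the last holds). The fingers move at their own pace and stop on an object; "force" is the grip in N (left out, the last holds). Time passes only in rows, so rows that repeat a pose let the fingers close, or fill a call up. It gives the time, the measured TCP pose, the force, the opening and the grip force at its end, in the units of the state.
- state(): the state, without advancing time (a new reading comes with each control period).
- read_camera(name): name is "scene" or "top" or "wrist"; returns the picture (420x560x3 uint8, blue, green, red); there is no depth.
- camera_info(name): a dict with "camera_matrix" (3x3 intrinsics, pixels), "R" (3x3) and "t" (3): a world point X has camera coordinates R X + t; the wrist camera has in their place "hand_eye" (4x4, takes a point from camera to tool coordinates, whose origin is the TCP and whose axes are the flange's). Camera axes: x right, y down, z forward; pixel columns grow to the right and rows downward; lengths in mm; the calibration is good to about 2 mm. A picture is of the moment at which its call begins: read the wrist's pose just before it. camera_info takes no time and is no camera call.
- hand_in(): hands the job in; it is judged then, once.
The state is a dict: "time_s": time; "q": joint angles; "qvel": joint speeds; "tau": joint torques, N m; "tool_pos": TCP position; "tool_rot": TCP orientation; "wrist_force": force on the tool from outside, world axes, zero at the start; "ft_torque": the same for the moment, N m; "opening": finger opening in mm; "gripper_force": force on a finger pad.
Only numpy, scipy, OpenCV 4.12 (cv2) and the standard library are available. Lean on these libraries where they do the work, as an engineer would, in place of code of your own. Each camera call takes 0.05 s, during which the arm holds its last target. There are 200 camera calls.

TASK

Somebody left a spring clip in the open bed of the arepa maker: take it out and lay it on the bare counter. Then set the loose nonstick plate into the bed, lowering it and not dropping it in, and press it down over the two snap hooks until both ends have clicked and it sits fully home. Leave the other things on the counter where they are.

Things in the scene. Friction and masses are not known exactly. Their poses are not given: they have to be found in the camera images.
- maker: Fixed electric arepa maker, white shell 184 (x) x 312 (y), rim of its open bed 77 high. Origin on the counter under the bed's centre; x points from its front panel to its lid, y along its long side, z up. The bed is 128 (x) x 280 (y), its floor 45 above the counter; the inner top edges of its two long sides slope outwards (8 mm at 45 degrees) and guide the plate. Front knob reaches x = -107.
- bed_seat (a point): Centre of the bed at the height where the fitted plate's underside rests (53 above the counter), axes as the maker's. The fitted plate has its long side along y, its top flush with the rim. In the bed's corners stand seat pads, 8 high, and ribs with sloped tops (to 74 above the counter) that centre the plate along y; a heating tube, 7 high, lies on the floor as a rectangle of 100 (x) x 168 (y).
- lid_mid (a point): Centre of the opened lid, at rim height, axes as the maker's. The lid lies flat behind the bed: 184 (x) x 312 (y), up to 81 above the counter, with a handle reaching 131 further in x. It carries the upper plate and is left alone.
- catch_left (a point): Lower inner tip of the sprung steel hook's nose at the bed's +y end, 60 above the counter, axes as the maker's. The hook is 24 wide (x); its nose slopes up and outwards from here to 74 high, 8 further out. A plate only laid in rests on both slopes, its top about 90 above the counter; each end then takes 5 to 12 N downwards to snap under its nose (both together, twice that).
- catch_right (a point): The same point of the hook at the bed's -y end; its nose slopes outwards to -y.
- hook_left (a joint): Hook at the +y end of the bed: 0 upright, about 0.09 when its nose is pushed aside, springs back to 0 (click).
- hook_right (a joint): The same for the hook at the -y end.
- plate_mid (a point): Centre, half-way up, of the loose dark nonstick plate, 124 (x) x 226 (y) x 24 (z), 0.35 to 0.55 kg, at first flat on the counter, right way up. Two wells, 93 diameter, 16 deep, centred at y = +-55, leave a web between them, 17 thick at the centre: fingers in both wells can pinch it along y. A tongue 44 wide, 6 thick, at the foot of each end reaches y = +-121 for the hooks. Fits either way round.
- plate_end_a (a point): Middle of the top of the plate's +y end, a flat land 12 mm wide between well and edge (y = 101 to 113): a good place to press. z axis up.
- plate_end_b (a point): The same on the plate's -y end.
- clip_mid (a point): Centre, half-way up, of the red plastic clothespin-style spring clip, 72 long (x) x 25 wide (y, at its handle end; 19 at the middle, where steel spring and parallel flanks are) x 13 high (z), 20 g, lying on its side on the floor of the bed. Grip it across y at the middle.
- mill: Bystander: turned dark wooden pepper mill, 54 diameter, 160 tall; origin centre of its foot.
- flattener: Bystander: wooden arepa flattener, disc 90 diameter with knob handle, 72 tall; origin centre of its underside.
- saucer_low: Bystander: lower of two stacked ceramic saucers, 140 diameter, 14 high each; origin centre of its underside.
- saucer_top: Bystander: the upper saucer; origin centre of its underside.
- mug: Bystander: mug, 78 diameter, 88 tall, its handle reaching 76 mm from the axis along its +y; origin centre of its underside.
- oil: Bystander: glass oil bottle, 62 diameter, 210 tall; origin centre of its foot.
- spoon: Bystander: flat wooden spoon, 208 long (x, from -115 to +93), 42 wide, 10 high; origin on the counter under its middle.

How it is judged (in metres and radians):
On the way, in this order (a step that is already met when the one before it is completed fails the run):
1. the clip has been taken out and lies on the counter (height (world z) of clip_mid below 0.016 m and linear speed of clip below 0.05 m/s), for 0.2 s.
2. both ends of the plate have snapped home under their hooks (z of each of plate_end_a, plate_end_b in the frame of maker below 0.0805 m and horizontal distance between plate_mid and maker below 0.008 m and value of joint each of hook_left, hook_right below 0.03 rad), for 0.2 s.
At the end, for the whole second after the job is handed in: Both ends of the plate are home (press points within 3.5 mm of flush with the bed's rim), the plate is centred in the bed within 8 mm, both hooks have sprung back upright (under 0.03 rad), and the clip lies on the counter (its centre under 16 mm high); all at rest (all of step 2 and z of each of plate_end_a, plate_end_b in the frame of maker above 0.074 m and linear speed of each of plate, clip below 0.02 m/s and height (world z) of clip_mid below 0.016 m); the robot touches nothing.
It fails at once if the plate was dropped or thrown into the bed (faster than 0.5 m/s close above it) (linear speed of plate above 0.5 m/s and horizontal distance between plate_mid and maker below 0.06 m and z of plate_mid in the frame of maker below 0.15 m).
It fails at once if another thing on the counter was moved by more than 30 mm or knocked over (distance of any of mill, flattener, saucer_low, saucer_top, mug, oil, spoon from where it was at the start of the episode above 0.03 m or angle between any of mill, oil, mug, flattener's own z axis and vertical above 0.5 rad).
It also fails if it takes over 72 s, if anything falls off the work surface, if the arm or the gripper's body presses on something with over 40 N, if the wrist force passes 120 N, or if a joint passes its speed limit or range.

## Working session

There is one attempt and no reset: what is moved stays moved. The work goes in short steps, Python scripts to look and compute and a tool call to move; the robot and the scene stay as the last step left them, time stands still between calls to the robot, and variables do not carry over. Pictures are saved under pics/ and viewed, at most 10 in all, crops included, and the job is handed in when it is done.

Besides the shell and the picture viewer there is one more tool, called after "Request:" by a JSON object that holds its "method" and its "body". step_arm: Moves the arm, as the interface text tells. Its arguments: {"type":"object","properties":{"targets":{"type":"array","items":{"type":"array"}},"claw":{"type":"number"},"force":{"type":"number"}},"required":["targets"]}

```bash
mkdir -p pics
python3 - <<'E'
from rig import *
import cv2, numpy as np
for n in ("scene","top"):
    im=read_camera(n); cv2.imwrite(f"pics/{n}0.png",im)
    c=camera_info(n); print(n,c)
print(camera_info("wrist")); s=state(); print(s)
E
```

```text
scene {'camera_matrix': array([[398.06071816,   0.        , 276.49651651],
       [  0.        , 398.06071816, 209.75537072],
       [  0.        ,   0.        ,   1.        ]]), 'R': array([[ 3.62511714e-01,  9.31979074e-01, -5.12405526e-04],
       [ 7.09774782e-01, -2.76437185e-01, -6.47921478e-01],
       [-6.03990907e-01,  2.34515433e-01, -7.61706962e-01]]), 't': array([-200.55344168, -353.82381958, 1584.43992655])}
top {'camera_matrix': array([[457.49675331,   0.        , 285.00376107],
       [  0.        , 457.49675331, 216.73419411],
       [  0.        ,   0.        ,   1.        ]]), 'R': array([[-0.01543291, -0.99988004, -0.00131554],
       [-0.98620735,  0.01543869, -0.16479294],
       [ 0.16479348, -0.00124584, -0.98632731]]), 't': array([ -24.35116933,  571.13871188, 1332.24005866])}
{'camera_matrix': array([[367.3706658 ,   0.        , 283.83489491],
       [  0.        , 367.3706658 , 205.96232844],
       [  0.        ,   0.        ,   1.        ]]), 'hand_eye': array([[ 4.86237609e-04, -9.47127578e-01, -3.20856844e-01,
         8.25479152e+01],
       [ 9.9999988
[... 232 characters left out ...]
00]])}
{'time_s': 0.1, 'q': array([ 1.20178375e+00,  3.26877571e-01, -1.93506087e-01,  1.05200303e+00,
        3.23393200e-06,  1.43660694e+00]), 'qvel': array([ 0.00069455, -0.001866  ,  0.00394101,  0.00015087, -0.00012008,
        0.0004525 ]), 'tau': array([-3.51321489e-05, -4.44239509e+01,  2.63037086e+01,  7.95805041e-03,
       -1.17618429e-04, -2.49445657e-05]), 'tool_pos': array([127.76931081, 534.43901683, 252.56743508]), 'tool_rot': array([ 1.17141984e-01,  9.93114859e-01, -7.69739394e-04, -1.99529491e-04]), 'wrist_force': array([-0.02803622, -0.42670631,  0.16684449]), 'ft_torque': array([-0.02296751, -0.00747754, -0.01154197]), 'gripper_force': 0.0, 'opening': 85.54552531944053}
```

View pics/top0.png

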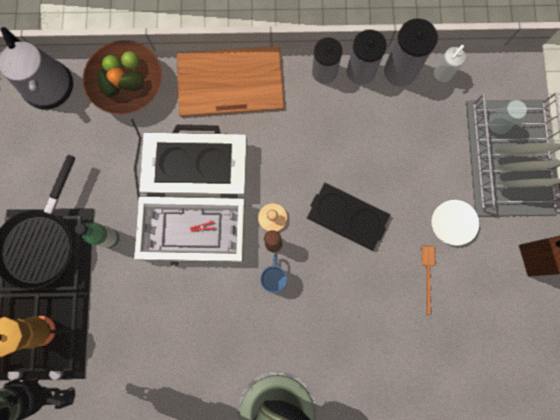

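View pics/scene0.png

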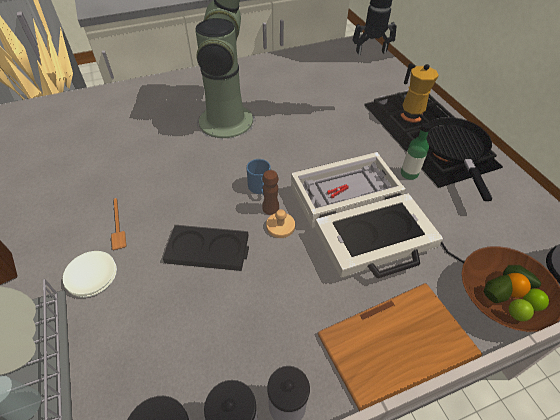

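Top view: maker bed around (190,230), clip at (203,227), plate at (349,216), mill, flattener and mug between them. Now enlarged crops.

Run:
```python
import cv2
a=cv2.imread("pics/top0.png")[170:280,125:405]; cv2.imwrite("pics/topc.png",cv2.resize(a,None,fx=2.85,fy=2.85,interpolation=cv2.INTER_CUBIC))
a=cv2.imread("pics/scene0.png")[140:280,155:455]; cv2.imwrite("pics/scenec.png",cv2.resize(a,None,fx=2.6,fy=2.6,interpolation=cv2.INTER_CUBIC))
```

```text
(no output)
```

View pics/topc.png

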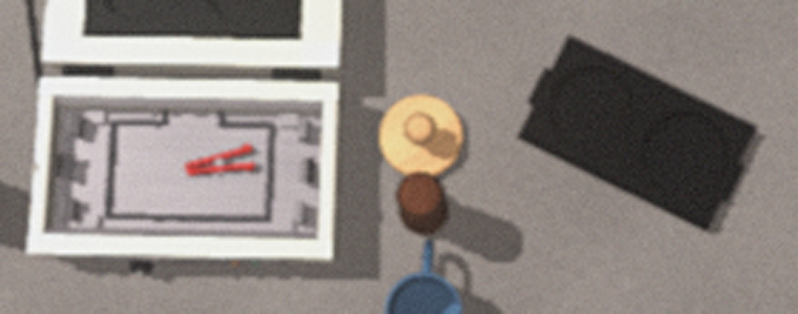

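View pics/scenec.png

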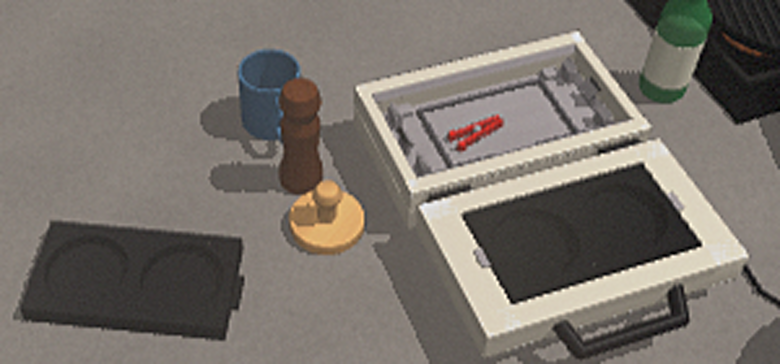

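Crops: bed rim corners (topc) at (27,253),(333,257),(340,80),(41,80); clip from (188,170) to (257,158); plate top corners (570,36),(757,128),(713,232),(518,135). In scenec: rim (578,33),(355,87),(412,195),(652,127); clip (500,122)–(455,140).

```bash
cat > h.py <<'E'
from rig import *
import numpy as np, cv2
from scipy.spatial.transform import Rotation as Ro
def cam(n,s=None):
    c=camera_info(n); K=c["camera_matrix"]
    if n!="wrist": return K,c["R"],np.array(c["t"])
    T=np.eye(4); T[:3,:3]=Ro.from_quat(s["tool_rot"]).as_matrix(); T[:3,3]=s["tool_pos"]
    M=np.linalg.inv(T@c["hand_eye"]); return K,M[:3,:3],M[:3,3]
def P(c): return c[0]@np.c_[c[1],c[2]]
def plane(c,uv,z):
    uv=np.atleast_2d(uv).astype(float); d=(np.linalg.inv(c[0])@np.c_[uv,np.ones(len(uv))].T).T@c[1]; o=-c[1].T@c[2]
    return o+d*((z-o[2])/d[:,2:])
def tri(c1,a,c2,b):
    X=cv2.triangulatePoints(P(c1),P(c2),np.array(a,float).T,np.array(b,float).T); return (X[:3]/X[3]).T
E
python3 - <<'E'
from h import *
np.set_printoptions(precision=1,suppress=True)
t=cam("top"); s=cam("scene")
T=lambda l:np.array(l)/2.85+[125,170]; S=lambda l:np.array(l)/2.6+[155,140]
a=T([(27,253),(333,257),(340,80),(41,80)]); b=S([(578,33),(355,87),(412,195),(652,127)])
print("maker",tri(t,a,s,b)); m=plane(t,a,77); print(m,m.mean(0)); m2=plane(s,b,77); print(m2,m2.mean(0))
a=T([(188,170),(257,158),(222,161)]);b=S([(500,122),(455,140),(477,132)]); print("clip",tri(t,a,s,b),plane(t,a,51),plane(s,b,51))
a=T([(570,36),(757,128),(713,232),(518,135)]);p=plane(t,a,24);print("plate",p,p.mean(0))
b=S([(243,238),(50,222),(24,312),(230,330)]);p=plane(s,b,24);print(p,p.mean(0)); print(tri(t,a,s,b[[3,2,1,0]]))
for n,u,v,z in (("mill",422,203,160),("flat",420,130,40),("mug",422,300,88)): print(n,plane(t,T([(u,v)]),z))
print("oil",plane(t,[(93,232)],200), plane(s,[(413,175)],0))
E
```

```text
maker [[449.3 408.2  71.5]
 [440.1  95.   75.9]
 [624.3  87.7  76.3]
 [630.2 401.   73.3]]
[[448.7 406.2  77. ]
 [439.8  94.1  77. ]
 [623.8  86.8  77. ]
 [628.7 398.6  77. ]] [535.3 246.4  77. ]
[[454.4 404.3  77. ]
 [441.4  95.5  77. ]
 [625.   88.6  77. ]
 [633.1 400.1  77. ]] [538.5 247.1  77. ]
clip [[536.1 250.4  47.7]
 [547.6 178.9  54. ]
 [544.4 213.9  52. ]] [[535.3 248.9  51. ]
 [546.9 176.5  51. ]
 [544.3 213.3  51. ]] [[539.  249.6  51. ]
 [546.  184.4  51. ]
 [543.8 215.4  51. ]]
plate [[ 680.  -159.1   24. ]
 [ 575.2 -357.4   24. ]
 [ 463.9 -304.6   24. ]
 [ 571.6  -99.9   24. ]] [ 572.7 -230.3   24. ]
[[ 574.3  -98.6   24. ]
 [ 470.  -301.6   24. ]
 [ 583.6 -354.    24. ]
 [ 687.2 -151.4   24. ]] [ 578.8 -226.4   24. ]
[[ 682.4 -155.7   18.7]
 [ 576.8 -357.2   16. ]
 [ 464.6 -303.9   18.7]
 [ 572.2  -99.2   21.6]]
mill [[484.3   0.7 160. ]]
flat [[576.   5.  40.]]
mug [[394.5   3.6  88. ]]
oil [[512. 479. 200.]] [[530.1 518.9   0. ]]
```

Request:
{"method": "step_arm", "body": {"targets": [[[0.416, -0.321, 0.0], [0, 0, -1.177]], [[0.416, -0.321, 0.0], [0, 0, -1.177]], [[0.416, -0.321, 0.0], [0, 0, -1.177]], [[0.416, -0.321, 0.0], [0, 0, -1.177]], [[0.416, -0.321, 0.0], [0, 0, -1.177]]], "claw": 0.045, "force": 30}}

```text
time_s: 0.6
tool_pos: [326.9, 380.7, 253.1]
tool_rot: [0.475, 0.88, -0.0, -0.0]
wrist_force: [1.6, -0.1, -0.7]
opening: 44.8
gripper_force: 0.0
```

Request:
{"method": "step_arm", "body": {"targets": [[[0.218, -0.168, -0.03], [0, 0, -0.427]], [[0.218, -0.168, -0.03], [0, 0, -0.427]], [[0.218, -0.168, -0.03], [0, 0, -0.427]], [[0.218, -0.168, -0.03], [0, 0, -0.427]], [[0.218, -0.168, -0.03], [0, 0, -0.427]]]}}

```text
time_s: 1.1
tool_pos: [523.9, 228.9, 225.7]
tool_rot: [0.649, 0.761, -0.0, -0.0]
wrist_force: [0.5, 0.6, -0.5]
opening: 45.1
gripper_force: 0.0
```

Request:
{"method": "step_arm", "body": {"targets": [[[0.026, -0.02, -0.06], [0, 0, 0]], [[0.026, -0.02, -0.06], [0, 0, 0]], [[0.026, -0.02, -0.06], [0, 0, 0]], [[0.026, -0.02, -0.06], [0, 0, 0]], [[0.026, -0.02, -0.06], [0, 0, 0]]]}}

```text
time_s: 1.6
tool_pos: [548.9, 211.4, 167.5]
tool_rot: [0.648, 0.761, 0.001, 0.0]
wrist_force: [-0.4, -0.5, -0.3]
opening: 45.0
gripper_force: 0.0
```

Run:
```python
from h import *
s=state(); print(s["tool_pos"],s["tool_rot"]); cv2.imwrite("pics/w1.png",read_camera("wrist"))
import json; json.dump([list(s["tool_pos"]),list(s["tool_rot"])],open("w1.json","w"))
```

```text
[548.86253108 211.37787113 167.54926587] [6.48290811e-01 7.61392315e-01 7.63795127e-04 4.29038774e-04]
```

View pics/w1.png

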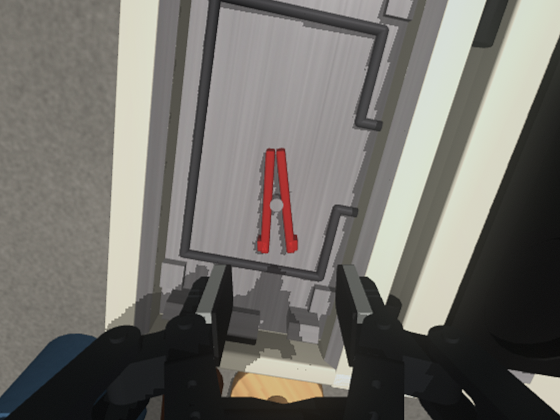

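Wrist view: clip tips at (276,150), spring (276,204), handle ends (264,248)/(293,247); heating tube rectangle corners (211,2),(386,30),(322,275),(184,255).

Run:
```python
from h import *; import json
np.set_printoptions(precision=1,suppress=True)
p,q=json.load(open("w1.json")); c=cam("wrist",dict(tool_pos=p,tool_rot=q))
X=plane(c,[(276,150),(276,204),(264,248),(293,247)],52);print(X)
d=X[0]-(X[2]+X[3])/2; print("clip mid",(X[0]+(X[2]+X[3])/2)/2,"axis deg",np.degrees(np.arctan2(d[1],d[0])),np.linalg.norm(d))
t=plane(c,[(211,2),(386,30),(322,275),(184,255)],50); print(t,t.mean(0))
for i,j in((0,3),(1,2),(1,0),(2,3)): d=t[i]-t[j]; print(np.degrees(np.arctan2(d[1],d[0])),np.linalg.norm(d))
a=json and tri(c,[(276,150),(279,248)],cam("top"),np.array([(188,170),(257,158)])/2.85+[125,170]); print("tri",a)
```

```text
[[537.6 250.   52. ]
 [543.2 213.5  52. ]
 [539.9 179.6  52. ]
 [560.1 183.6  52. ]]
clip mid [543.8 215.8  52. ] axis deg 100.26858991852228 69.56169949895032
[[487.2 328.8  50. ]
 [591.  330.7  50. ]
 [585.1 163.8  50. ]
 [483.7 163.9  50. ]] [536.8 246.8  50. ]
88.78958540345734 164.92066542391737
87.98736529203359 166.9663975082427
1.042534237773499 103.8307271471708
-0.05104538525561063 101.43354865686973
tri [[536.5 249.5  47. ]
 [549.2 177.6  43.4]]
```

Request:
{"method": "step_arm", "body": {"targets": [[[-0.0055, 0.0025, -0.03], [0, 0, 0.015]], [[-0.0055, 0.0025, -0.06], [0, 0, 0.015]], [[-0.0055, 0.0025, -0.085], [0, 0, 0.015]], [[-0.0055, 0.0025, -0.095], [0, 0, 0.015]], [[-0.0055, 0.0025, -0.098], [0, 0, 0.015]]]}}

```text
time_s: 2.15
tool_pos: [542.8, 213.5, 68.1]
tool_rot: [0.643, 0.766, -0.0, -0.0]
wrist_force: [-0.1, 0.9, 0.2]
opening: 44.9
gripper_force: 0.0
```

Request:
{"method": "step_arm", "body": {"targets": [[[0, 0, 0], [0, 0, 0]], [[0, 0, 0], [0, 0, 0]], [[0, 0, 0], [0, 0, 0]], [[0, 0, 0], [0, 0, 0]], [[0, 0, 0], [0, 0, 0]]], "claw": 0.005, "force": 30}}

```text
time_s: 2.65
tool_pos: [544.3, 213.4, 69.8]
tool_rot: [0.643, 0.766, 0.001, 0.001]
wrist_force: [-1.4, 0.0, 6.4]
opening: 18.8
gripper_force: 29.6
```

Request:
{"method": "step_arm", "body": {"targets": [[[0, 0, 0.02], [0, 0, 0]], [[0, 0, 0.06], [0, 0, 0]], [[0, 0, 0.09], [0, 0, 0]], [[-0.04, -0.01, 0.09], [0, 0, 0]], [[-0.08, -0.02, 0.09], [0, 0, 0]]]}}

```text
time_s: 3.15
tool_pos: [464.3, 193.1, 159.8]
tool_rot: [0.643, 0.766, 0.002, 0.001]
wrist_force: [-0.7, 0.4, 0.7]
opening: 18.8
gripper_force: 29.3
```

Request:
{"method": "step_arm", "body": {"targets": [[[-0.045, -0.01, 0], [0, 0, 0]], [[-0.09, -0.015, 0], [0, 0, 0]], [[-0.124, -0.02, -0.04], [0, 0, 0]], [[-0.124, -0.02, -0.08], [0, 0, 0]], [[-0.124, -0.02, -0.11], [0, 0, 0]]]}}

```text
time_s: 3.65
tool_pos: [337.9, 172.8, 47.5]
tool_rot: [0.643, 0.766, 0.0, 0.0]
wrist_force: [0.6, -0.3, 0.1]
opening: 18.7
gripper_force: 29.4
```

Request:
{"method": "step_arm", "body": {"targets": [[[0, 0, -0.01], [0, 0, 0]], [[0, 0, -0.017], [0, 0, 0]], [[0, 0, -0.022], [0, 0, 0]], [[0, 0, -0.0235], [0, 0, 0]], [[0, 0, -0.0235], [0, 0, 0]]]}}

```text
time_s: 4.15
tool_pos: [339.8, 173.1, 25.1]
tool_rot: [0.643, 0.766, 0.0, 0.0]
wrist_force: [0.1, -0.1, 0.6]
opening: 18.6
gripper_force: 29.4
```

Request:
{"method": "step_arm", "body": {"targets": [[[0, 0, 0], [0, 0, 0]], [[0, 0, 0], [0, 0, 0]], [[0, 0, 0], [0, 0, 0]], [[0, 0, 0.01], [0, 0, 0]], [[0, 0, 0.04], [0, 0, 0]]], "claw": 0.045}}

```text
time_s: 4.65
tool_pos: [337.4, 172.4, 63.7]
tool_rot: [0.643, 0.766, -0.002, -0.001]
wrist_force: [0.9, 0.5, 0.3]
opening: 44.8
gripper_force: 0.0
```

Request:
{"method": "step_arm", "body": {"targets": [[[0, 0, 0.049], [0, 0, 0.14]], [[0, 0, 0.098], [0, 0, 0.28]], [[0.01, -0.015, 0.144], [0, 0, 0.42]], [[0.025, -0.035, 0.186], [0, 0, 0.56]], [[0.045, -0.08, 0.19], [0, 0, 0.7]]]}}

```text
time_s: 5.15
tool_pos: [384.7, 101.0, 259.5]
tool_rot: [0.348, 0.938, 0.002, 0.005]
wrist_force: [1.4, 0.8, -2.0]
opening: 45.1
gripper_force: 0.0
```

Request:
{"method": "step_arm", "body": {"targets": [[[0.191, -0.321, 0], [0, 0, 0.211]], [[0.191, -0.321, 0], [0, 0, 0.211]], [[0.191, -0.321, 0], [0, 0, 0.211]], [[0.191, -0.321, 0], [0, 0, 0.211]], [[0.191, -0.321, 0], [0, 0, 0.211]]]}}

```text
time_s: 5.65
tool_pos: [506.0, -109.7, 254.2]
tool_rot: [0.252, 0.968, 0.0, 0.0]
wrist_force: [1.2, 0.9, 0.9]
opening: 45.1
gripper_force: 0.0
```

Request:
{"method": "step_arm", "body": {"targets": [[[0.068, -0.117, -0.085], [0, 0, 0.02]], [[0.068, -0.117, -0.085], [0, 0, 0.02]], [[0.068, -0.117, -0.085], [0, 0, 0.02]], [[0.068, -0.117, -0.085], [0, 0, 0.02]], [[0.068, -0.117, -0.085], [0, 0, 0.02]]]}}

```text
time_s: 6.15
tool_pos: [572.7, -225.4, 167.2]
tool_rot: [0.243, 0.97, 0.0, -0.002]
wrist_force: [0.2, -0.5, 0.3]
opening: 44.8
gripper_force: 0.0
```

Run:
```python
from h import *
s=state(); print(s["tool_pos"],s["tool_rot"]); im=read_camera("wrist")
cv2.imwrite("pics/w2.png",cv2.convertScaleAbs(im,alpha=2.2,beta=10)); cv2.imwrite("pics/top2.png",read_camera("top"))
import json; json.dump([list(s["tool_pos"]),list(s["tool_rot"])],open("w2.json","w"))
```

```text
[ 572.66279551 -225.38073812  167.16385495] [ 2.42592625e-01  9.70126780e-01  4.82512649e-04 -1.61762276e-03]
```

View pics/w2.png

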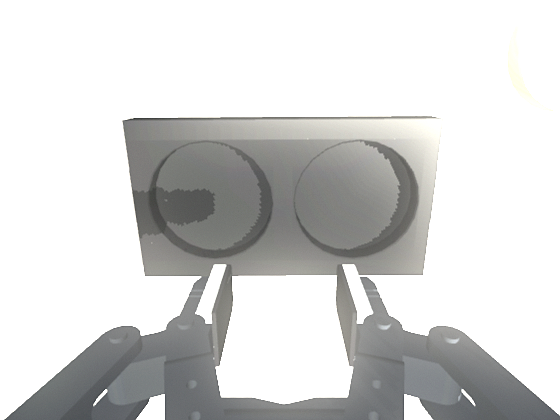

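Wrist view: plate top corners about (124,122),(439,119),(424,274),(144,276); wells span u 149–272 and 294–418; web centre near (283,199).

Run:
```python
from h import *; import json
np.set_printoptions(precision=1,suppress=True)
p,q=json.load(open("w2.json")); c=cam("wrist",dict(tool_pos=p,tool_rot=q))
X=plane(c,[(124,122),(439,119),(424,274),(144,276)],24);print(X,X.mean(0))
for i,j in((0,1),(3,2),(3,0),(2,1)): d=X[i]-X[j]; print(np.degrees(np.arctan2(d[1],d[0])),np.linalg.norm(d))
W=plane(c,[(149,201),(272,200),(294,199),(418,195),(283,199)],24);print(W,np.linalg.norm(W[0]-W[3]))
a=np.array([(570,36),(757,128),(713,232),(518,135)])/2.85+[125,170]
T=tri(c,np.array([(124,122),(439,119),(424,274),(144,276)]),cam("top"),a[[3,2,1,0]]); print(T)
T=tri(c,np.array([(124,122),(439,119),(424,274),(144,276)]),cam("top"),a[[0,1,2,3]]); print(T)
```

```text
[[ 470.  -299.5   24. ]
 [ 573.  -101.9   24. ]
 [ 683.6 -156.    24. ]
 [ 578.1 -357.9   24. ]] [ 576.2 -228.8   24. ]
-117.51688016249938 222.78334690410134
-117.58640903338406 227.80118489055738
-28.37524689573113 122.86236858092887
-26.03875720671672 123.16600348355941
[[ 527.  -317.5   24. ]
 [ 570.2 -234.8   24. ]
 [ 577.3 -219.7   24. ]
 [ 618.5 -135.6   24. ]
 [ 573.4 -227.    24. ]] 203.6455588969055
[[ 506.7  -84.6  497.6]
 [ 440.7 -229.   435.9]
 [ 493.6 -244.3  376.6]
 [ 542.1 -122.5  415.4]]
[[ 543.   -99.2  547. ]
 [ 480.4 -248.   476.6]
 [ 424.  -217.   417.1]
 [ 482.4  -81.5  454.5]]
```

Request:
{"method": "step_arm", "body": {"targets": [[[0.0025, -0.0025, -0.045], [0, 0, 0.01]], [[0.0025, -0.0025, -0.085], [0, 0, 0.01]], [[0.0025, -0.0025, -0.115], [0, 0, 0.01]], [[0.0025, -0.0025, -0.13], [0, 0, 0.01]], [[0.0025, -0.0025, -0.134], [0, 0, 0.01]]]}}

```text
time_s: 6.75
tool_pos: [575.3, -225.8, 34.9]
tool_rot: [0.236, 0.972, 0.0, -0.001]
wrist_force: [-0.3, 0.1, -0.4]
opening: 45.0
gripper_force: 0.0
```

Request:
{"method": "step_arm", "body": {"targets": [[[0, 0, 0], [0, 0, 0]], [[0, 0, 0], [0, 0, 0]], [[0, 0, 0], [0, 0, 0]], [[0, 0, 0], [0, 0, 0]], [[0, 0, 0], [0, 0, 0]]], "claw": 0.005, "force": 90}}

```text
time_s: 7.25
tool_pos: [577.3, -227.8, 37.6]
tool_rot: [0.237, 0.972, -0.0, 0.002]
wrist_force: [-2.0, 1.4, 7.0]
opening: 13.9
gripper_force: 88.5
```

Request:
{"method": "step_arm", "body": {"targets": [[[0, 0, 0.005], [0, 0, 0]], [[0, 0, 0.01], [0, 0, 0]], [[0, 0, 0.02], [0, 0, 0]], [[0, 0, 0.03], [0, 0, 0]], [[0, 0, 0.03], [0, 0, 0]]]}}

```text
time_s: 7.75
tool_pos: [577.2, -227.9, 67.1]
tool_rot: [0.237, 0.972, -0.0, 0.002]
wrist_force: [0.8, -0.2, -4.1]
opening: 14.0
gripper_force: 88.1
```

Run:
```python
from h import *
s=state(); print(s["tool_pos"],s["tool_rot"],s["wrist_force"],s["ft_torque"],s["opening"])
a=cv2.convertScaleAbs(read_camera("wrist"),alpha=1.5); b=read_camera("scene")[190:310,140:300]
b=cv2.resize(b,None,fx=2.4,fy=2.4,interpolation=cv2.INTER_CUBIC); a=cv2.resize(a,(400,300))
o=np.zeros((300,400+b.shape[1],3),np.uint8); o[:,:400]=a; o[:b.shape[0],400:]=b[:300]; cv2.imwrite("pics/lift.png",o)
```

```text
[ 577.19844959 -227.91381502   67.12761494] [ 2.36839184e-01  9.71547441e-01 -4.38911469e-04  1.60541424e-03] [ 0.84916409 -0.16438738 -4.08375868] [ 0.02579439 -0.06121539  0.03142982] 14.02867662486579
```

View pics/lift.png

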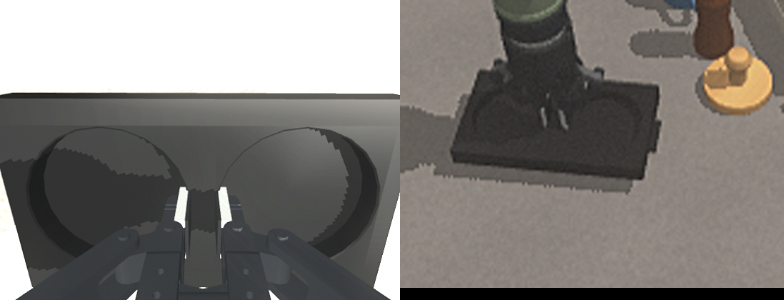

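Plate is held, level (about 4.1 N). In the wrist image the far top edge is at row ≈98 (×1.4), well tops at (103,127),(305,126), outer well extremes u 27 and 381.

Run:
```python
from h import *
np.set_printoptions(precision=1,suppress=True)
s=dict(tool_pos=np.array([577.2,-227.9,67.1]),tool_rot=[.2368,.97155,-.0004,.0016]); c=cam("wrist",s)
X=plane(c,np.array([(100,98),(300,98),(103,127),(305,126),(27,190),(381,190),(0,97.5),(399,98)])*1.4,53.5)
R=Ro.from_quat(s["tool_rot"]); print(R.inv().apply(X-s["tool_pos"])); print(R.as_matrix())
```

```text
[[  63.1  -53.2   13.4]
 [  63.1   49.4   13.4]
 [  47.8  -53.5   13.4]
 [  48.4   53.8   13.4]
 [  10.2 -102.1   13.6]
 [  10.4  102.5   13.6]
 [  63.3 -104.4   13.4]
 [  63.1  100.1   13.4]]
[[-0.9  0.5  0. ]
 [ 0.5  0.9 -0. ]
 [-0.  -0.  -1. ]]
```

Request:
{"method": "step_arm", "body": {"targets": [[[0, 0, 0.03], [0, 0, 0]], [[0, 0, 0.07], [0, 0, 0]], [[0, 0, 0.11], [0, 0, 0.05]], [[0, 0.01, 0.145], [0, 0, 0.1]], [[0, 0.04, 0.165], [0, 0, 0.15]]]}}

```text
time_s: 8.35
tool_pos: [577.1, -189.5, 233.0]
tool_rot: [0.164, 0.986, -0.001, 0.002]
wrist_force: [2.1, 1.1, -3.5]
opening: 13.6
gripper_force: 88.5
```

Request:
{"method": "step_arm", "body": {"targets": [[[-0.003, 0.04, 0], [0, 0, 0.05]], [[-0.006, 0.08, 0], [0, 0, 0.1]], [[-0.01, 0.12, 0], [0, 0, 0.15]], [[-0.013, 0.16, 0], [0, 0, 0.2]], [[-0.016, 0.2, 0], [0, 0, 0.25]]]}}

```text
time_s: 8.85
tool_pos: [559.2, 14.3, 229.6]
tool_rot: [0.038, 0.999, 0.0, -0.0]
wrist_force: [0.9, 1.0, -2.6]
opening: 13.8
gripper_force: 88.5
```

Request:
{"method": "step_arm", "body": {"targets": [[[-0.004, 0.04, 0], [0, 0, 0.03]], [[-0.01, 0.08, 0], [0, 0, 0.049]], [[-0.014, 0.12, 0], [0, 0, 0.049]], [[-0.018, 0.16, 0], [0, 0, 0.049]], [[-0.023, 0.2, 0], [0, 0, 0.049]]]}}

```text
time_s: 9.35
tool_pos: [536.2, 214.3, 229.6]
tool_rot: [0.015, 1.0, -0.0, -0.0]
wrist_force: [0.3, 0.2, -3.8]
opening: 14.4
gripper_force: 88.5
```

Request:
{"method": "step_arm", "body": {"targets": [[[0.001, 0.02, 0], [0, 0, 0]], [[0.002, 0.033, -0.02], [0, 0, 0]], [[0.002, 0.033, -0.06], [0, 0, 0]], [[0.002, 0.033, -0.09], [0, 0, 0]], [[0.002, 0.033, -0.095], [0, 0, 0]]]}}

```text
time_s: 9.85
tool_pos: [535.4, 244.9, 130.6]
tool_rot: [0.014, 1.0, -0.001, -0.004]
wrist_force: [-0.6, 0.0, -3.7]
opening: 14.0
gripper_force: 88.5
```

Run:
```python
from h import *
s=state(); print(s["tool_pos"],s["tool_rot"],s["wrist_force"])
a=cv2.convertScaleAbs(read_camera("wrist"),alpha=1.4); a=cv2.resize(a,(400,300))
b=cv2.convertScaleAbs(read_camera("scene")[130:280,250:450],alpha=1.3); b=cv2.resize(b,(400,300),interpolation=cv2.INTER_CUBIC)
c=cv2.convertScaleAbs(read_camera("top")[170:282,110:260],alpha=1.4); c=cv2.resize(c,(400,300),interpolation=cv2.INTER_CUBIC)
o=np.zeros((600,800,3),np.uint8); o[:300,:400]=a;o[:300,400:]=b;o[300:,:400]=c; cv2.imwrite("pics/pre.png",o)
```

```text
[535.42680884 244.94648552 130.62683096] [ 0.01441652  0.9998869  -0.00135359 -0.00406545] [-0.63297572  0.02992011 -3.7422323 ]
```

View pics/pre.png

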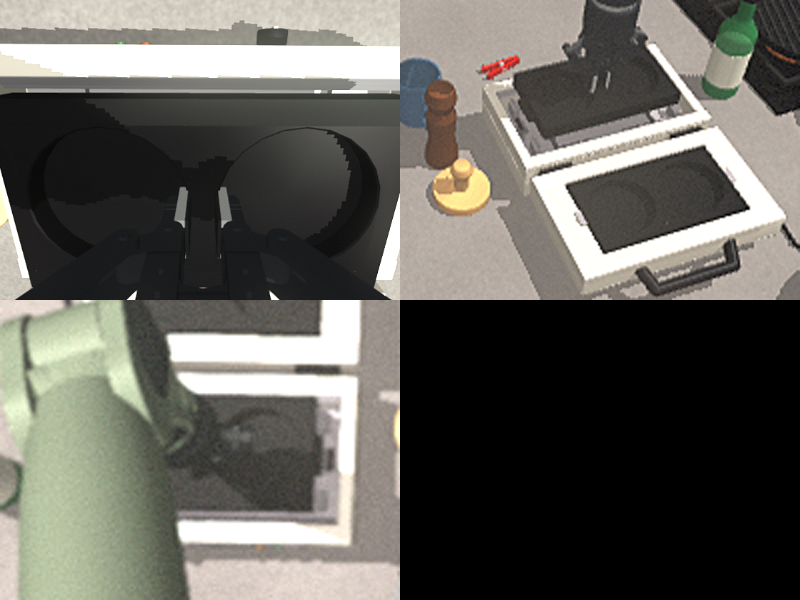

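Run:
```python
from h import *
np.set_printoptions(precision=1,suppress=True)
s=state(); c=cam("wrist",s); R=Ro.from_quat(s["tool_rot"])
X=plane(c,np.array([(20,44.5),(380,45.5),(20,76),(350,79.5)])*1.4,77); print(X)
X=plane(c,np.array([(20,93),(380,94),(20,99),(27,190),(381,190)])*1.4,s["tool_pos"][2]-13.6); print(X,(R.inv().apply(X-s["tool_pos"])))
im=read_camera("wrist"); g=cv2.cvtColor(im,cv2.COLOR_BGR2GRAY).astype(int)
for u in (60,150,250,400,500): print(u,[ (r,g[r,u]) for r in range(50,150,4)])
b=[plane(camera_info and cam("top"),[(110+352/400*150,170+(y-300)/300*112)],77) for y in (376,543)]; print(b)
```

```text
[[444.9 130.6  77. ]
 [452.2 361.8  77. ]
 [464.3 125.7  77. ]
 [473.  345.7  77. ]]
[[470.7 153.9 122. ]
 [476.6 337.7 122. ]
 [473.7 153.2 122. ]
 [525.8 144.  122. ]
 [531.7 348.6 122. ]] [[  65.8  -93.9   13.6]
 [  65.4   90.    13.6]
 [  62.8  -94.5   13.6]
 [  10.5 -102.1   13.6]
 [  10.6  102.5   13.6]]
60 [(50, np.int64(92)), (54, np.int64(237)), (58, np.int64(239)), (62, np.int64(239)), (66, np.int64(239)), (70, np.int64(239)), (74, np.int64(239)), (78, np.int64(239)), (82, np.int64(239)), (86, np.int64(240)), (90, np.int64(161)), (94, np.int64(166)), (98, np.int64(80)), (102, np.int64(70)), (106, np.int64(69)), (110, np.int64(73)), (114, np.int64(99)), (118, np.int64(114)), (122, np.int64(115)), (126, np.int64(115)), (130, np.int64(6)), (134, np.int64(11)), (138, np.int64(14)), (142, np.int64(13)), (146, np.int64(15))]
150 [(50, np.int64(96)), (54, np.int64(240)), (58, np.int64(241)), (62, np.int64(241)), (66, np.int64(241)), (70, np.int64(241)), (74, np.int64(241)), (78, np.int64(240)), (82, np.int64(241)), (86, np.int64(241)), (90, np.int64(241)), (94, np.int64(242)), (98
[... 1242 characters left out ...]
np.int64(84)), (134, np.int64(37)), (138, np.int64(39)), (142, np.int64(55)), (146, np.int64(53))]
500 [(50, np.int64(156)), (54, np.int64(163)), (58, np.int64(241)), (62, np.int64(241)), (66, np.int64(241)), (70, np.int64(241)), (74, np.int64(241)), (78, np.int64(242)), (82, np.int64(242)), (86, np.int64(243)), (90, np.int64(242)), (94, np.int64(242)), (98, np.int64(240)), (102, np.int64(142)), (106, np.int64(143)), (110, np.int64(142)), (114, np.int64(141)), (118, np.int64(215)), (122, np.int64(217)), (126, np.int64(226)), (130, np.int64(72)), (134, np.int64(41)), (138, np.int64(40)), (142, np.int64(61)), (146, np.int64(59))]
[array([[623. ,  93.7,  77. ]]), array([[438.2,  93.7,  77. ]])]
```

Run:
```python
from h import *
np.set_printoptions(precision=1,suppress=True)
s=state(); print(s["tool_pos"],s["tool_rot"]); c=cam("wrist",s)
X=plane(c,np.array([(60,51.5),(250,52),(400,53),(500,56)]),77); print(X)
X=plane(c,np.array([(150,97),(250,98.5),(400,99.5),(500,100.5)]),77); print(X)
X=plane(c,np.array([(150,116),(250,117),(400,117),(500,117)]),69); print(X)
```

```text
[540.  246.  136.6] [0. 1. 0. 0.]
[[441.6 146.1  77. ]
 [444.3 232.8  77. ]
 [446.7 301.3  77. ]
 [449.3 347.2  77. ]]
[[462.6 184.3  77. ]
 [464.7 231.6  77. ]
 [467.2 302.8  77. ]
 [469.1 350.4  77. ]]
[[472.  180.1  69. ]
 [474.  230.3  69. ]
 [476.2 305.8  69. ]
 [477.6 356.2  69. ]]
```

Request:
{"method": "step_arm", "body": {"targets": [[[-0.0015, 0.001, -0.006], [0, 0, -0.005]], [[-0.0015, 0.001, -0.012], [0, 0, -0.005]], [[-0.0015, 0.001, -0.018], [0, 0, -0.005]], [[-0.0015, 0.001, -0.024], [0, 0, -0.005]], [[-0.0015, 0.001, -0.028], [0, 0, -0.005]]]}}

```text
time_s: 10.55
tool_pos: [537.2, 246.7, 106.4]
tool_rot: [0.017, 1.0, -0.0, -0.0]
wrist_force: [-0.9, 0.4, -1.1]
opening: 13.7
gripper_force: 88.9
```

Request:
{"method": "step_arm", "body": {"targets": [[[0, 0, -0.002], [0, 0, 0]], [[0, 0, -0.004], [0, 0, 0]], [[0, 0, -0.006], [0, 0, 0]], [[0, 0, -0.008], [0, 0, 0]], [[0, 0, -0.008], [0, 0, 0]]]}}

```text
time_s: 11.05
tool_pos: [538.9, 247.6, 101.4]
tool_rot: [0.017, 1.0, 0.001, 0.002]
wrist_force: [-2.2, 1.1, 9.6]
opening: 13.9
gripper_force: 90.3
```

Request:
{"method": "step_arm", "body": {"targets": [[[0, 0, -0.001], [0, 0, 0]], [[0, 0, -0.002], [0, 0, 0]], [[0, 0, -0.003], [0, 0, 0]], [[0, 0, -0.004], [0, 0, 0]], [[0, 0, -0.005], [0, 0, 0]]]}}

```text
time_s: 11.55
tool_pos: [539.7, 248.1, 99.3]
tool_rot: [0.017, 1.0, 0.002, 0.003]
wrist_force: [-9.6, -1.3, 34.8]
opening: 14.3
gripper_force: 93.6
```

Request:
{"method": "step_arm", "body": {"targets": [[[0, 0, -0.0012], [0, 0, 0]], [[0, 0, -0.0024], [0, 0, 0]], [[0, 0, -0.0036], [0, 0, 0]], [[0, 0, -0.005], [0, 0, 0]], [[0, 0, -0.005], [0, 0, 0]]]}}

```text
time_s: 12.05
tool_pos: [539.6, 248.3, 94.4]
tool_rot: [0.017, 1.0, 0.001, 0.003]
wrist_force: [-7.5, 0.7, 28.7]
opening: 13.6
gripper_force: 93.3
```

Request:
{"method": "step_arm", "body": {"targets": [[[-0.001, 0, 0], [0, 0, 0]], [[-0.002, 0, 0], [0, 0, 0]], [[-0.002, 0, -0.001], [0, 0, 0]], [[-0.002, 0, -0.002], [0, 0, 0]], [[-0.002, 0, -0.003], [0, 0, 0]]]}}

```text
time_s: 12.55
tool_pos: [538.6, 248.7, 90.5]
tool_rot: [0.017, 1.0, 0.002, 0.004]
wrist_force: [-5.8, 1.7, 28.6]
opening: 14.3
gripper_force: 94.0
```

Run:
```python
from h import *
s=state(); print(s["tool_pos"],s["wrist_force"],s["ft_torque"])
```

```text
[538.5570188  248.68180904  90.46821751] [-5.79354006  1.67929291 28.63746648] [0.17092742 1.14957298 0.08409488]
```

Request:
{"method": "step_arm", "body": {"targets": [[[0, 0, 0.002], [0, 0, 0]], [[0, 0, 0.002], [0, 0, 0]], [[0, 0, 0.002], [0, 0, 0]], [[0, 0, 0.002], [0, 0, 0]], [[0, 0, 0.002], [0, 0, 0]]], "claw": 0.04}}

```text
time_s: 13.05
tool_pos: [535.2, 246.6, 87.6]
tool_rot: [0.017, 1.0, -0.0, -0.0]
wrist_force: [-0.0, -0.3, -0.8]
opening: 39.8
gripper_force: 0.0
```

Request:
{"method": "step_arm", "body": {"targets": [[[0, 0, 0.01], [0, 0, 0]], [[0, 0, 0.03], [0, 0, 0]], [[0, 0, 0.06], [0, 0, 0]], [[0, 0, 0.09], [0, 0, 0]], [[0, 0, 0.09], [0, 0, 0]]]}}

```text
time_s: 13.55
tool_pos: [538.2, 247.7, 183.2]
tool_rot: [0.017, 1.0, 0.001, 0.004]
wrist_force: [0.3, 1.2, -0.1]
opening: 40.1
gripper_force: 0.0
```

Run:
```python
from h import *
read_camera("top");s=state(); print(s["tool_pos"],s["tool_rot"],s["wrist_force"])
a=cv2.convertScaleAbs(read_camera("wrist"),alpha=1.4); cv2.imwrite("pics/w3.png",a); a=cv2.resize(a,(400,300))
b=cv2.convertScaleAbs(read_camera("scene")[140:230,280:430],alpha=1.5); b=cv2.resize(b,(800,480),interpolation=cv2.INTER_CUBIC)
o=np.zeros((600,800,3),np.uint8); o[:480]=b; o[300:,:400]=a; cv2.imwrite("pics/post.png",o)
import json; json.dump([list(s["tool_pos"]),list(s["tool_rot"])],open("w3.json","w"))
```

```text
[537.14767069 247.33550306 180.95947521] [1.71136139e-02 9.99850067e-01 8.22230247e-04 2.50814341e-03] [ 0.95267454 -0.84200042 -0.50667479]
```

View pics/post.png

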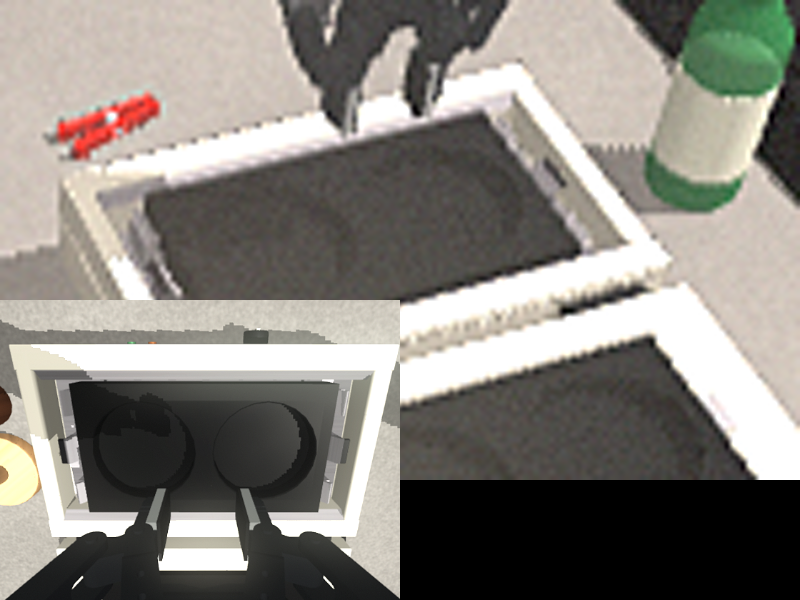

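Plate appears centred and seated; I'll press each end to verify and be sure.

Request:
{"method": "step_arm", "body": {"targets": [[[0.0015, 0.035, 0], [0, 0, 0]], [[0.003, 0.07, 0], [0, 0, 0]], [[0.004, 0.105, -0.03], [0, 0, 0]], [[0.004, 0.105, -0.06], [0, 0, 0]], [[0.004, 0.105, -0.072], [0, 0, 0]]], "claw": 0.0}}

```text
time_s: 14.2
tool_pos: [536.3, 351.3, 101.4]
tool_rot: [0.016, 1.0, -0.002, -0.003]
wrist_force: [-1.2, -0.6, -0.2]
opening: 0.3
gripper_force: 0.0
```

Request:
{"method": "step_arm", "body": {"targets": [[[0, 0, -0.002], [0, 0, 0]], [[0, 0, -0.004], [0, 0, 0]], [[0, 0, -0.006], [0, 0, 0]], [[0, 0, -0.008], [0, 0, 0]], [[0, 0, -0.008], [0, 0, 0]]]}}

```text
time_s: 14.7
tool_pos: [540.3, 351.7, 99.1]
tool_rot: [0.017, 1.0, 0.0, 0.001]
wrist_force: [1.5, -0.7, 0.8]
opening: 0.0
gripper_force: 0.7
```

Request:
{"method": "step_arm", "body": {"targets": [[[0, 0, -0.001], [0, 0, 0]], [[0, 0, -0.002], [0, 0, 0]], [[0, 0, -0.003], [0, 0, 0]], [[0, 0, -0.004], [0, 0, 0]], [[0, 0, -0.004], [0, 0, 0]]]}}

```text
time_s: 15.2
tool_pos: [540.3, 351.9, 98.9]
tool_rot: [0.017, 1.0, 0.0, 0.002]
wrist_force: [-7.7, -5.2, 23.7]
opening: 0.0
gripper_force: 12.5
```

Request:
{"method": "step_arm", "body": {"targets": [[[0, 0, -0.001], [0, 0, 0]], [[0, 0, -0.002], [0, 0, 0]], [[0, 0, -0.002], [0, 0, 0]], [[0, 0, -0.002], [0, 0, 0]], [[0, 0, -0.002], [0, 0, 0]]]}}

```text
time_s: 15.7
tool_pos: [540.4, 351.9, 98.8]
tool_rot: [0.017, 1.0, 0.001, 0.002]
wrist_force: [-11.7, -6.1, 35.8]
opening: 0.0
gripper_force: 18.1
```

Request:
{"method": "step_arm", "body": {"targets": [[[0, 0, 0.03], [0, 0, 0]], [[-0.0015, -0.045, 0.04], [0, 0, 0]], [[-0.003, -0.093, 0.04], [0, 0, 0]], [[-0.005, -0.141, 0.04], [0, 0, 0]], [[-0.007, -0.189, 0.04], [0, 0, 0]]]}}

```text
time_s: 16.2
tool_pos: [532.3, 161.3, 132.8]
tool_rot: [0.017, 1.0, 0.0, 0.001]
wrist_force: [0.6, -0.7, 0.5]
opening: -0.1
gripper_force: 0.0
```

Request:
{"method": "step_arm", "body": {"targets": [[[-0.001, -0.021, 0], [0, 0, 0]], [[-0.001, -0.021, -0.02], [0, 0, 0]], [[-0.001, -0.021, -0.03], [0, 0, 0]], [[-0.001, -0.021, -0.033], [0, 0, 0]], [[-0.001, -0.021, -0.036], [0, 0, 0]]]}}

```text
time_s: 16.7
tool_pos: [530.6, 141.5, 98.7]
tool_rot: [0.017, 1.0, -0.001, -0.0]
wrist_force: [-16.3, -5.2, 49.1]
opening: 0.2
gripper_force: 24.5
```

Request:
{"method": "step_arm", "body": {"targets": [[[0, 0, -0.001], [0, 0, 0]], [[0, 0, -0.002], [0, 0, 0]], [[0, 0, -0.003], [0, 0, 0]], [[0, 0, -0.003], [0, 0, 0]], [[0, 0, -0.003], [0, 0, 0]]]}}

```text
time_s: 17.2
tool_pos: [530.6, 141.5, 98.8]
tool_rot: [0.016, 1.0, -0.002, 0.001]
wrist_force: [-18.3, -5.5, 47.9]
opening: 0.3
gripper_force: 24.3
```

Request:
{"method": "step_arm", "body": {"targets": [[[0, 0, 0.02], [0, 0, 0]], [[0, 0, 0.06], [0, 0, 0]], [[-0.02, 0.02, 0.1], [0, 0, 0]], [[-0.04, 0.06, 0.13], [0, 0, 0]], [[-0.06, 0.1, 0.13], [0, 0, 0]]]}}

```text
time_s: 17.7
tool_pos: [473.4, 243.7, 227.8]
tool_rot: [0.018, 1.0, 0.001, 0.004]
wrist_force: [1.1, 1.2, 0.4]
opening: 0.2
gripper_force: 0.0
```

Request:
{"method": "step_arm", "body": {"targets": [[[-0.02, 0, 0.02], [0, 0, 0]], [[-0.05, 0, 0.02], [0, 0, 0]], [[-0.05, 0, 0.02], [0, 0, 0]], [[-0.05, 0, 0.02], [0, 0, 0]], [[-0.05, 0, 0.02], [0, 0, 0]]]}}

```text
time_s: 18.2
tool_pos: [422.1, 242.2, 243.2]
tool_rot: [0.017, 1.0, 0.0, 0.0]
wrist_force: [-0.4, -0.8, 0.3]
opening: 0.2
gripper_force: 0.0
```

Run:
```python
from h import *
s=state(); print(s["tool_pos"],s["time_s"])
b=cv2.convertScaleAbs(read_camera("scene")[120:270,230:430],alpha=1.4); cv2.imwrite("pics/fin.png",cv2.resize(b,(800,600),interpolation=cv2.INTER_CUBIC))
```

```text
[422.09325393 242.18320446 243.18992623] 18.2
```

View pics/fin.png

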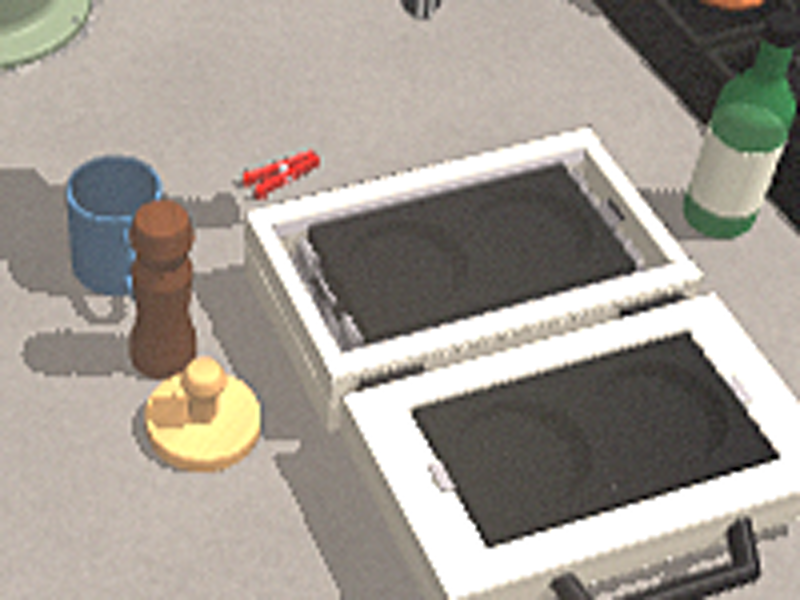

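The plate lies flush in the bed, the clip lies on the counter at (280,175), and the mug, mill, flattener and oil bottle stand where they were.

```bash
python3 -c "
from rig import *
print(hand_in())"
```

```text
the job is handed in; nothing more can be done
None
```

The clip is out on the counter and the plate is pressed down level with the rim at both ends. I handed the job in at about 18 s, without reading the hook joints directly and without a verdict back.

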